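Top up the bead bath from the covered transfer tin

ROBOT

A 6-joint arm with a two-finger parallel gripper is mounted at the origin on the work surface. World frame = base frame: x ahead of the robot, y to its left, z up, the work surface at z = 0. Lengths are in mm, angles in rad, forces in N, time in s.
With the tool pointing down it reaches from about 300 to 775 mm from the base axis. Payload 14.6 kg.
Tool frame: the origin (TCP) lies on the centre line of the jaws, within the pads' length; the fingertips stand 19 mm ahead of it and the grasp point (between the pads) is the TCP (bot.tip_reach is the distance from the TCP to the fingertips, in mm); y points along the fingers, x is the direction in which the jaws open and shut, and the axes are right-handed (so a half turn about y gives the same grasp; the last joint's range is limited). The gripper opens to 85 mm and grips with 20 to 120 N. Pads are 22 mm wide; open, the fingers measure 114 mm over their backs; the gripper's body (76 mm by 85 mm) begins 54 mm behind the grasp point. The pads swing forward as they close: fully open they stand 13 mm farther back than shut.
Start: joints at [-1.24, 0.3, 1.521, -0, 1.321, -0.067], TCP at [213.057, -507.046, 250.281] pointing down, gripper open.
Joint ranges: [-3.03, 3.03], [-0.79, 2.21], [0.23, 2.52], [-1.04, 4.18], [0, 3.07], [-2.55, 2.55]. Speed limits (rad/s): [2.22, 2.22, 2.57, 3.14, 3.14, 3.14].

INTERFACE

Orientations are given as a unit quaternion [w, x, y, z].
In Python, from rig import bot gives the robot as it stands. Calls block until the motion is done:
- bot.move_to(position, orientation): joint-space move of the TCP to a pose.
- bot.servo_line(position, attitude=None, speed=150, until_force=None): straight line of the TCP; attitude=None keeps the orientation; speed is the mean speed in mm/s. With until_force (N) it stops when the force on the tool has changed by that much, and returns True; else False.
- bot.move_joints(angles): joint-space move.
- bot.move_gripper(opening, grip_force=None): finger opening in mm; grip_force is the grip in N (None keeps the last); returns when the fingers have stopped.
- bot.dwell(seconds).
- bot.ik(position, orientation): joint angles nearest the present ones, or None.
- bot.read_state(): the state.
- bot.read_camera(name): name is "scene" or "top" or "wrist"; returns a dict with "image" (480x640x3 uint8, blue, green, red), "depth" (480x640 float32, mm along the optical axis (not along the pixel's ray), 0 where there is no reading), "fovy" (degrees; the focal length in pixels is half the picture's height over the tangent of half this angle, whatever the lens; pixels are square), "cx", "cy" (the principal point, pixels), "eye" and "attitude" of the camera in the world; the wrist camera has in their place "mount" (4x4, takes a point from camera to tool coordinates, whose origin is the TCP and whose axes are the tool frame's). Camera axes: x right, y down, z forward; pixel columns grow to the right and rows downward; lengths in mm; the calibration is good to about 2 mm. A picture is of the moment at which its call begins: read the wrist's pose just before it.
A pose or a line that the arm cannot do raises bot.MotionError and nothing moves.
- bot.finish_job(): hands the job in, once; it reports no verdict.
The state is a dict: "clock": time; "joint_positions": joint angles; "qvel": joint speeds; "effort": joint torques, N m; "ee_pos": TCP position; "tool_rot": TCP orientation; "ft_force": force on the tool from outside, world axes, zero at the start; "moment": the same for the moment, N m; "grip_width": finger opening in mm.
Only numpy, scipy, OpenCV 4.12 (cv2) and the standard library are available. Lean on these libraries where they do the work, as an engineer would, in place of code of your own. Each camera call takes 0.05 s, during which the arm holds its last target. There are 200 camera calls.

TASK

Put all the loose white beads from the blue mat into the aluminium tin, cover it, and carry it to the grey stand (fin side away from the ledge) with tin and lid pinched together by their fins so that the lid stays shut; let go there, slide the lid sideways (without lifting it) onto the ledge, and tip the beads from the tin into the steel pan, then set the tin back on the stand with its lid shut. When all beads are in the pan, stir them with the hanging stirrer, its blade close to the pan's floor: begin at the pan's left side (the robot's left) and go one full turn or more clockwise seen from above, in a circle about half as wide as the pan, then hang the stirrer back on its rack. All beads end in the pan, and the bottles and beaker stay where they are.

Things in the scene. Friction and masses are not known exactly. Their poses are not given: they have to be found in the camera images.
- bead1_c (a point): New bead: a faceted, nearly round white ceramic bead, 22 mm across, 20 g, that rests on its facets; this point is its centre, its axes mean nothing. It starts on the blue mat (3 mm thick, on the bench), 14 mm above the bench. Between 2 and 4 new beads are there; None if absent
- bead2_c (a point): New bead: a faceted, nearly round white ceramic bead, 22 mm across, 20 g, that rests on its facets; this point is its centre, its axes mean nothing. It starts on the blue mat (3 mm thick, on the bench), 14 mm above the bench. Between 2 and 4 new beads are there; None if absent
- bead3_c (a point): New bead: a faceted, nearly round white ceramic bead, 22 mm across, 20 g, that rests on its facets; this point is its centre, its axes mean nothing. It starts on the blue mat (3 mm thick, on the bench), 14 mm above the bench. Between 2 and 4 new beads are there; None if absent
- bead4_c (a point): New bead: a faceted, nearly round white ceramic bead, 22 mm across, 20 g, that rests on its facets; this point is its centre, its axes mean nothing. It starts on the blue mat (3 mm thick, on the bench), 14 mm above the bench. Between 2 and 4 new beads are there; None if absent
- old1_c (a point): Bead that is already in the pan: a faceted, nearly round white ceramic bead, 22 mm across, 20 g, that rests on its facets; this point is its centre, its axes mean nothing
- old2_c (a point): Bead that is already in the pan: a faceted, nearly round white ceramic bead, 22 mm across, 20 g, that rests on its facets; this point is its centre, its axes mean nothing
- old3_c (a point): Bead that is already in the pan: a faceted, nearly round white ceramic bead, 22 mm across, 20 g, that rests on its facets; this point is its centre, its axes mean nothing
- old4_c (a point): Bead that is already in the pan: a faceted, nearly round white ceramic bead, 22 mm across, 20 g, that rests on its facets; this point is its centre, its axes mean nothing
- tin_c (a point): Loose open-topped aluminium tin, 122 mm long (its x), 56 wide (y), 40 tall, walls and floor 3 mm, about 160 g. The point is its centre, 20 mm above its underside; z up. Its pouring nose is at -x, its flat upright handle fin outside the +y wall. It starts on the bench
- tin_lip (a point): Middle of the upper edge of the tin's nose (tin x = -61 mm, 40 mm above the underside); same axes as the tin. Inside, the flat floor runs from x = +58 to +12 mm, then a ramp climbs at 27 degrees to this lip, so beads roll out over it once the tin is tipped nose-down well beyond 27 degrees (55 to 65 does it)
- tin_fin (a point): Grip point of the tin's fin, a flat plate 7 mm thick (tin y +28 to +35 mm), 30 mm long in x, its top 88 mm above the tin's underside. The point is at tin x = +8, y = +31.5 mm, 66 mm above the underside; same axes as the tin
- lid_c (a point): Loose steel lid: flat plate 124 x 55.5 x 4 mm, about 70 g, not fastened. The point is the plate's centre, z up. Shut means flat on the tin's rim, its fin beside the tin's fin: this point is then 22 mm above tin_c (0 in x and y, same yaw). It starts flat on the bench, fin up
- lid_fin (a point): Grip point of the lid's fin: upright plate 44 mm long (lid x -14 to +30 mm), 7 mm thick (lid y +20.5 to +27.5), top 46 mm above the lid's underside. The point is at x = +8, y = +24 mm, 26 mm above the underside; axes as the lid. Gripped by its two ends the lid moves alone. Shut, lid fin and tin fin lie face to face, 14.5 mm thick together: pinch both to carry the tin with the lid held shut
- stand_seat (a point): Grey fixed stand, base 4 mm thick; the point is on the base's top, where the middle of the tin's underside belongs (dark patch), tin and stand axes alike (nose to -x, fin to +y). At y = -34 to -104 mm stands the ledge, x -67 to +67 mm, its top 39 mm above this point, 1 mm lower than the seated tin's rim, so raise the lid 2 to 5 mm as it goes back
- stand_ledge (a point): Centre of the top of the stand's ledge (134 x 70 mm), where the lid is parked; same axes as the stand
- pan_floor (a point): Centre of the floor inside the fixed round steel pan of the bead bath: inner radius 75 mm at the floor, 81 at the rim; rim 57 mm above this point, floor 48 mm above the bench; axes as the world's. It sits on a white heater box 190 x 190 mm, 45 high. Thin loop handles left and right reach 108 mm from the centre, 98 mm above the bench
- stirrer_grip (a point): Stirrer, 110 g, hanging upright on the rack. The point is in its square wooden grip (18 x 18 mm), 155 mm above the blade's lower end; the grip reaches from 29 mm below to 25 mm above it. Under the grip a collar 30 mm across, 6 mm thick (underside 120 mm above the blade's end), then a 10 mm shank. z up, x and y square to the grip's faces
- stirrer_tip (a point): Middle of the lower end of the stirrer's blade, which is 26 mm wide (y), 8 mm thick (x), 36 mm tall; same axes as the grip
- rack_hang (a point): Where stirrer_grip is when hung on the fixed dark rack, 180 mm above the bench. Its fork is two level prongs along its x, 16 mm apart, tops 145 mm above the bench, joined to a post at x = +40 mm, open at -x with ends 20 mm from the shank's axis. The collar just rests on them: lift 5 to 15 mm, then draw the stirrer out 50 mm towards -x (the blade does not pass between the prongs)
- media_bottle_c (a point): Bystander: clear bottle with a blue cap, 56 mm across, 120 mm tall; the point is half-way up
- amber_bottle_c (a point): Bystander: brown bottle with a black cap, 52 mm across, 110 mm tall; the point is half-way up
- beaker_c (a point): Bystander: glass beaker, 70 mm across, 85 mm tall; the point is half-way up

How it is judged:
By the outcome, as a careful person would: the job done as asked, in the order asked, and still so for the second after the job is handed in, with the robot touching nothing.
Of bead1, bead2, bead3, bead4 only 2 to 4 are there at a start; the rules pass over those that are not, and their reading is None.
At some moment in a run one of bead1, bead2, bead3, bead4 may be knocked a few centimetres aside while the robot is not near it.
It also fails if it takes over 210 s, if anything falls off the work surface, if the arm or the gripper's body presses on something with over 40 N, if the wrist force passes 120 N, or if a joint passes its speed limit or range.

## Working session

There is one attempt and no reset: what is moved stays moved. The work goes in short steps, each a Python script; the robot and the scene stay as the last script left them, time stands still between calls to the robot, and variables do not carry over. Pictures are saved under pics/ and viewed, about 12 in all and at most 16, crops included, and the job is handed in when it is done.

```bash
ls; mkdir -p pics; python3 - <<'E'
from rig import bot
import cv2,numpy as np,pickle
d={}
for n in("top","scene"):
    c=bot.read_camera(n);d[n]=c;cv2.imwrite(f"pics/{n}0.png",c["image"])
    print(n,c["fovy"],c["cx"],c["cy"],c["eye"],c["attitude"],c.keys())
pickle.dump(d,open("c0.pkl","wb"))
s=bot.read_state();print(s)
E
```

```text
pics
top 45.440570570800844 319.78561600875605 245.9378761691651 [ 316.5370519    32.46092368 1321.54478873] [ 0.07491012 -0.68058759  0.72433676 -0.08077905] dict_keys(['image', 'depth', 'fovy', 'cx', 'cy', 'eye', 'attitude'])
scene 47.110515796372724 314.70279624620025 238.82437225829455 [1076.73091953 -730.35642152  780.65318131] [-0.44101161  0.84406079  0.27472703 -0.13264692] dict_keys(['image', 'depth', 'fovy', 'cx', 'cy', 'eye', 'attitude'])
{'clock': 0.1, 'joint_positions': array([-1.23960557e+00,  3.00444917e-01,  1.52154253e+00,  2.56857460e-05,
        1.32067926e+00, -6.66064808e-02]), 'qvel': array([ 0.0012897 , -0.00167994, -0.00035675,  0.00109177, -0.00122388,
        0.00058482]), 'effort': array([ 1.92086678e-03, -5.44372630e+01, -3.62369406e+01,  7.17142143e-06,
        3.04006237e-03,  9.29316315e-06]), 'ee_pos': array([ 213.00014982, -506.87198639,  249.75196827]), 'tool_rot': array([ 0.58917369, -0.58869822,  0.39164557, -0.39105308]), 'ft_force': array([ 0.2355243 ,  0.0774373 , -0.44829067]), 'moment': array([-0.00877812,  0.0549762 , -0.03406933]), 'grip_width': 85.61471970855891}
```

View pics/top0.png

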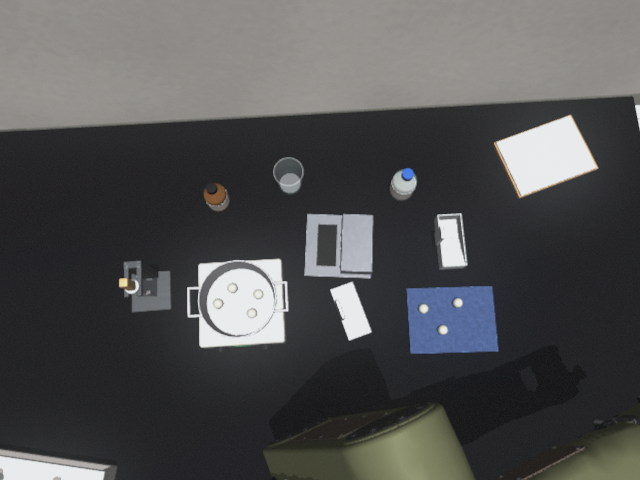

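View pics/scene0.png

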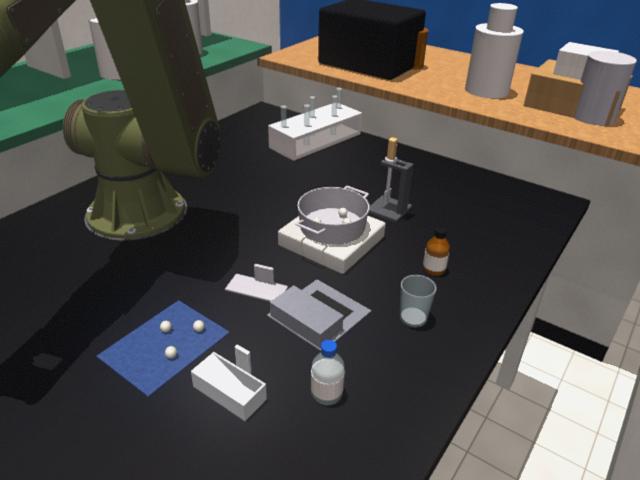

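```bash
cat > h.py <<'E'
from rig import bot
import numpy as np,cv2,pickle
from scipy.spatial.transform import Rotation as R
def q2R(q): return R.from_quat(np.roll(q,-1)).as_matrix()
def R2q(M): return np.roll(R.from_matrix(M).as_quat(),1)
def down(a):  # jaws open along angle a in the world xy plane, fingers down
    x=np.array([np.cos(a),np.sin(a),0]);y=np.array([0,0,-1.]);return np.column_stack([x,y,np.cross(x,y)])
def snap(n,save=None):
    s=bot.read_state();c=bot.read_camera(n)
    if n=="wrist":
        T=np.eye(4);T[:3,:3]=q2R(s["tool_rot"]);T[:3,3]=s["ee_pos"];M=T@c["mount"];c["R"]=M[:3,:3];c["t"]=M[:3,3]
    else: c["R"]=q2R(c["attitude"]);c["t"]=np.array(c["eye"])
    c["f"]=240/np.tan(np.radians(c["fovy"]/2))
    if save: cv2.imwrite(f"pics/{save}.png",c["image"]);pickle.dump(c,open(f"{save}.pkl","wb"))
    return c
def onz(c,uv,z):
    uv=np.atleast_2d(np.asarray(uv,float));d=np.column_stack([(uv[:,0]-c["cx"])/c["f"],(uv[:,1]-c["cy"])/c["f"],np.ones(len(uv))])@c["R"].T
    return c["t"]+d*((z-c["t"][2])/d[:,2])[:,None]
def proj(c,P):
    p=(np.atleast_2d(P)-c["t"])@c["R"];return p[:,:2]/p[:,2:]*c["f"]+[c["cx"],c["cy"]]
def cloud(c):
    v,u=np.mgrid[:480,:640];z=c["depth"];return np.stack([(u-c["cx"])/c["f"]*z,(v-c["cy"])/c["f"]*z,z],-1)@c["R"].T+c["t"]
def jaw(a):  # nearest equivalent (mod pi) reachable: choose smallest |q6|
    return a
def best(p,a):
    o=[]
    for b in(a,a+np.pi):
        q=bot.ik(p,R2q(down(b)))
        if q is not None:o.append((abs(q[5]),b))
    return min(o)[1]
def go(p,a): b=best(p,a);bot.move_to(np.array(p,float),R2q(down(b)));return b
E
python3 - <<'E'
from h import *
c=pickle.load(open("c0.pkl","rb"))["top"];c["R"]=q2R(c["attitude"]);c["t"]=np.array(c["eye"]);c["f"]=240/np.tan(np.radians(c["fovy"]/2))
for n,uv,z in[("b1",(424,309),14),("b2",(443,330),14),("b3",(458,303),14),("tin",(452,245),20),("lid",(351,311),4),("seat",(327,245),4),("pan",(241,301),45),("rack",(152,291),5),("grip",(124,283),205),("media",(402,190),30),("amber",(217,203),30),("beaker",(290,182),20)]:
    print(n,onz(c,uv,z)[0].round())
w=snap("wrist");print(w["mount"].round(3),w["fovy"],w["cx"],w["cy"],bot.tip_reach)
P=cloud(c);print("depth check mat",P[320,480],"bench",P[380,120])
E
```

```text
b1 [ 447. -216.   14.]
b2 [ 397. -254.   14.]
b3 [ 456. -295.   14.]
tin [ 591. -295.   20.]
lid [454. -50.   4.]
seat [613.  -5.   4.]
pan [487. 196.  45.]
rack [529. 406.   5.]
grip [516. 404. 205.]
media [ 729. -190.   30.]
amber [724. 247.  30.]
beaker [768.  74.  20.]
[[ 1.00000e+00 -0.00000e+00  0.00000e+00 -1.01000e-01]
 [-1.00000e-03 -2.86000e-01  9.58000e-01 -1.23332e+02]
 [-0.00000e+00 -9.58000e-01 -2.86000e-01  7.19380e+01]
 [ 0.00000e+00  0.00000e+00  0.00000e+00  1.00000e+00]] 58.5295990493776 319.91203161924096 238.13798375755022 19.0
depth check mat [ 415.20111539 -343.04235775    4.81696603] bench [ 3.32538295e+02  4.78857725e+02 -2.47249823e-01]
```

```bash
python3 - <<'E'
from h import *
for i,p in enumerate([(500,-270,300),(520,-30,300),(490,250,330)]):
    b=go(p,np.pi/2);bot.dwell(.3);c=snap("wrist",f"w{i}");print(i,b,c["t"].round(),bot.read_state()["clock"])
a=[cv2.imread(f"pics/w{i}.png") for i in range(3)]+[cv2.imread("pics/top0.png")]
a=[cv2.resize(x,(400,300),interpolation=cv2.INTER_AREA) for x in a]
cv2.imwrite("pics/m0.png",np.vstack([np.hstack(a[:2]),np.hstack(a[2:])]))
E
```

```text
0 4.71238898038469 [ 572. -271.  423.] 1.9
1 4.71238898038469 [592. -31. 423.] 3.2
2 1.5707963267948966 [417. 250. 453.] 5.775
```

View pics/m0.png

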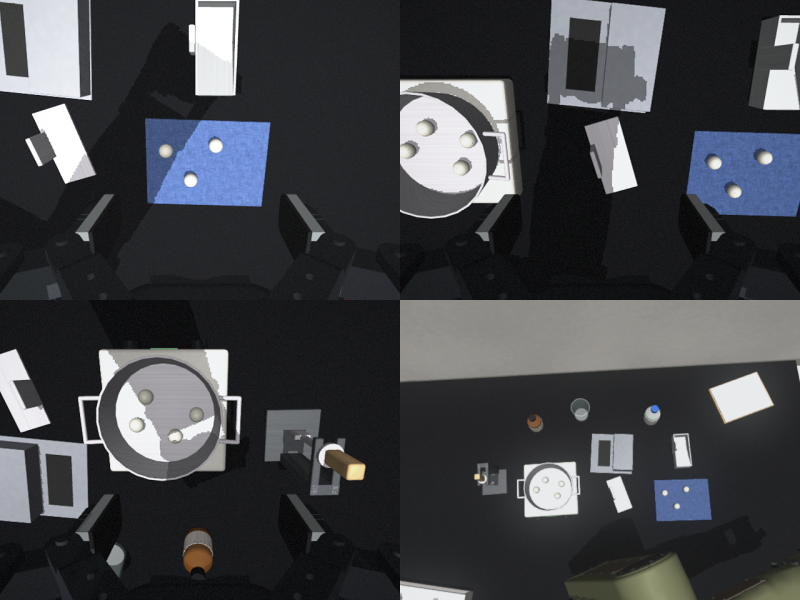

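```bash
cat >> h.py <<'E'
def box(c,x,y,z,white=None):
    P=cloud(c);m=(c["depth"]>0)
    for k,r in enumerate((x,y,z)): m&=(P[...,k]>r[0])&(P[...,k]<r[1])
    if white is not None: m&=c["image"].min(-1)>white
    return P[m]
def rect(Q):
    (cx,cy),(w,h),a=cv2.minAreaRect(Q[:,:2].astype(np.float32))
    if w<h: w,h,a=h,w,a+90
    return np.round([cx,cy,w,h,(a+90)%180-90],2)
E
python3 - <<'E'
from h import *
go((580,-10,300),-np.pi/2);bot.dwell(.3);s=snap("wrist","w3")
go((575,-280,300),-np.pi/2);bot.dwell(.3);t=snap("wrist","w4")
print(bot.read_state()["clock"])
w0,w1,w2=[pickle.load(open(f"w{i}.pkl","rb")) for i in range(3)]
for n,c in(("w4",t),("w0",w0)):
    Q=box(c,(510,680),(-350,-235),(30,50));print(n,"tin rim",len(Q),rect(Q),np.median(Q[:,2]))
    Q=box(c,(510,680),(-350,-235),(75,95));print(" fin top",len(Q),rect(Q),np.percentile(Q[:,2],95))
for n,c in(("w0",w0),("w1",w1),("w3",s)):
    Q=box(c,(370,540),(-120,20),(2,8),90);print(n,"lid",len(Q),rect(Q) if len(Q) else 0,np.median(Q[:,2]))
    Q=box(c,(370,540),(-120,20),(40,52));print(" fin",len(Q),rect(Q) if len(Q) else 0)
for n,c in(("w1",w1),("w3",s),("w0",w0)):
    Q=box(c,(530,700),(-120,60),(38,48));print(n,"ledge",len(Q),rect(Q),np.median(Q[:,2]))
    Q=box(c,(530,700),(-120,60),(2.5,7));print(" base",len(Q),rect(Q))
for n,c in(("w2",w2),("w1",w1)):
    for z in((98,112),(40,49)):
        Q=box(c,(380,600),(80,310),z);print(n,"pan",z,len(Q),rect(Q))
im=w2["image"];cv2.imwrite("pics/rack.png",cv2.resize(im[160:320,410:610],(800,640),interpolation=cv2.INTER_CUBIC)[:600])
cv2.imwrite("pics/m1.png",np.hstack([cv2.resize(s["image"],(400,300)),cv2.resize(t["image"],(400,300))]))
E
```

```text
9.7917
w4 tin rim 2628 [ 5.9674e+02 -2.8913e+02  1.2376e+02  6.2430e+01 -2.7000e-01] 38.55569865329957
 fin top 371 [ 6.0577e+02 -2.6099e+02  3.0190e+01  6.7500e+00 -4.6000e-01] 88.87603493604635
w0 tin rim 2971 [ 5.9622e+02 -2.8932e+02  1.2158e+02  6.2170e+01 -2.8000e-01] 38.33553686928781
 fin top 440 [ 605.69 -261.09   29.95    6.63   -0.63] 88.84142430319432
w0 lid 6551 [ 4.6273e+02 -4.1800e+01  1.5335e+02  1.2275e+02 -1.8000e-01] 3.7141084989339106
 fin 800 [499.64 -45.83 130.01  53.8  -34.25]
w1 lid 6149 [480.35 -62.24 170.09 108.64  21.73] 3.8845924362830715
 fin 634 [499.36 -45.42 130.68  53.02 -34.31]
w3 lid 5320 [472.01 -42.28 170.89  65.88  21.8 ] 3.8845537597885595
 fin 546 [498.62 -46.32 130.29  50.6  -33.73]
w1 ledge 13857 [603.76 -73.86 134.28  70.08  -5.84] 42.875393095174275
 base 14835 [607.94 -25.68 160.04 142.86  -6.81]
w3 ledge 12093 [603.54 -73.87 134.31  70.54  -5.77] 42.84160036612212
 base 13645 [614.21 -33.36 170.02 161.83 -89.83]
w0 ledge 13123 [598.48 -73.45 123.58  72.23  -5.35] 42.67883165991026
 base 6446 [600.34 -40.5  144.69 137.84  86.62]
w2 pan (98, 112) 3818 [483.45 196.16 210.46 166.81 -56.99]
w2 pan (40, 49) 24441 [4.8106e+02 1.9580e+02 1.9293e+02 1.9027e+02 4.7000e-01]
w1 pan (98, 112) 2460 [473.79 155.78 167.88 136.42 -12.97]
w1 pan (40, 49) 22590 [ 4.8428e+02  1.8403e+02  1.8781e+02  1.6615e+02 -3.5000e-01]
```

View pics/rack.png

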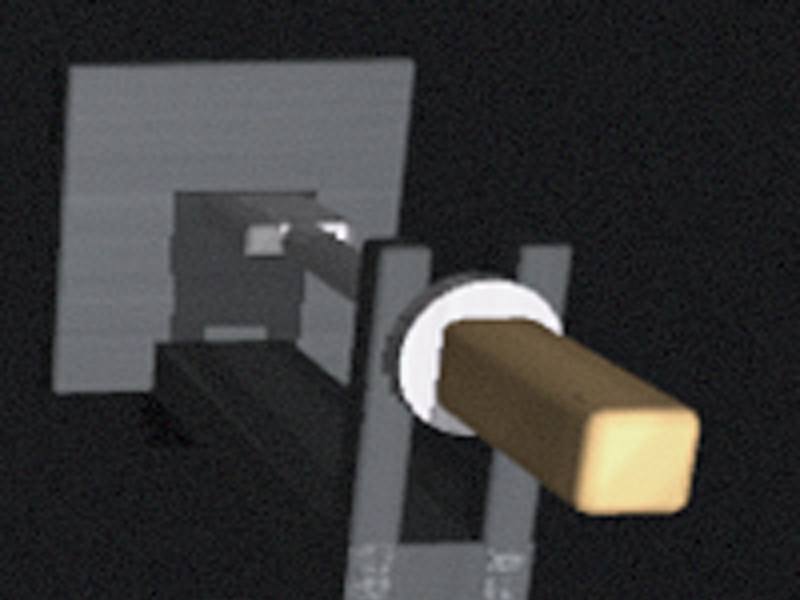

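View pics/m1.png

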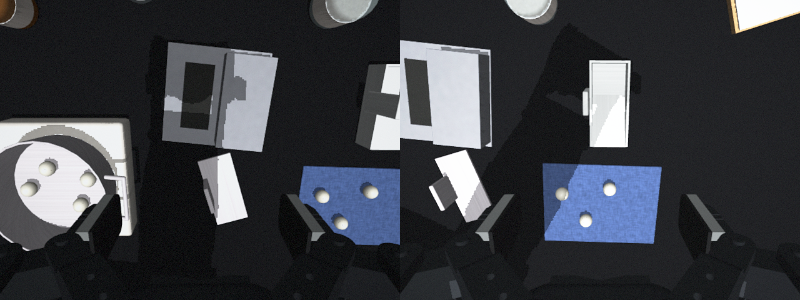

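```bash
python3 - <<'E'
from h import *
from scipy.optimize import least_squares
W=[pickle.load(open(f"w{i}.pkl","rb")) for i in range(5)]
for i in(0,1,3):
    Q=box(W[i],(380,522),(-110,10),(1.8,8),100);print(i,"lid",len(Q),rect(Q))
    Q=box(W[i],(380,522),(-110,10),(40,52));print(" fin",len(Q),rect(Q),np.median(Q[:,2]))
for i in(1,2,3):
    Q=box(W[i],(380,590),(80,310),(102,110))
    r=least_squares(lambda p:np.hypot(Q[:,0]-p[0],Q[:,1]-p[1])-p[2],[484,196,82],loss="soft_l1",f_scale=1.);print(i,"pan",len(Q),r.x.round(1))
for z in((198,215),(146,153),(140,147.5),(2,8)):
    Q=box(W[2],(430,600),(340,480),z);print("rack",z,len(Q),rect(Q),np.median(Q[:,2]),Q.min(0).round(),Q.max(0).round())
E
```

```text
0 lid 6181 [453.02 -50.12 124.78  57.17  16.37]
 fin 510 [453.89 -24.74  43.79   8.46  17.03] 44.97521061946313
1 lid 5772 [452.69 -50.06 125.06  55.74  16.22]
 fin 358 [453.91 -24.32  43.82   7.18  16.45] 45.558537478103915
3 lid 5136 [452.94 -50.28 125.18  56.11  16.36]
 fin 319 [454.02 -24.21  44.51   7.15  16.45] 45.71512205134479
1 pan 1714 [483.8 195.7  81.8]
2 pan 2684 [483.5 196.   81.7]
3 pan 1142 [483.9 195.6  81.8]
rack (198, 215) 897 [515.34 404.79  18.67  17.97 -89.16] 204.09573003094204 [506. 395. 198.] [524. 414. 207.]
rack (146, 153) 652 [532.62 404.24  70.76  33.38   2.83] 150.4124352931933 [498. 387. 146.] [567. 422. 153.]
rack (140, 147.5) 2377 [533.13 405.27  75.59  37.41   1.66] 144.48909478867063 [495. 386. 140.] [571. 425. 147.]
rack (2, 8) 213 [514.79 411.5  163.05 141.32   2.45] 4.198808650077012 [432. 341.   2.] [599. 479.   8.]
```

```bash
cat >> h.py <<'E'
from itertools import count
TIN=np.array([597.2,-292.5,0.]);TY=np.radians(-.5)
def loc(o,yaw,v): 
    c,s=np.cos(yaw),np.sin(yaw);return np.array([o[0]+c*v[0]-s*v[1],o[1]+s*v[0]+c*v[1],o[2]+v[2]])
def beads(c,x=(300,535),y=(-420,-130),z=(7,30),zc=14,thr=90):
    P=cloud(c);m=(c["depth"]>0)&(c["image"].min(-1)>thr)
    for k,r in enumerate((x,y,z)): m&=(P[...,k]>r[0])&(P[...,k]<r[1])
    n,_,st,ce=cv2.connectedComponentsWithStats(m.astype(np.uint8))
    return [onz(c,ce[i],zc)[0].round(1) for i in range(1,n) if st[i,4]>60]
def line(p,speed=200,**k): return bot.servo_line(np.array(p,float),speed=speed,**k)
def pickbead(b,drop,a=0.):
    go((b[0],b[1],150),a);bot.move_gripper(45,25);c=snap("wrist")
    L=beads(c);L.sort(key=lambda q:np.hypot(q[0]-b[0],q[1]-b[1]));print("seen",[list(q) for q in L]);b=L[0]
    go((b[0],b[1],70),a);line((b[0],b[1],25));bot.move_gripper(5,30)
    w=bot.read_state()["grip_width"];print("grip",w)
    line((b[0],b[1],150))
    if w<15: return False
    d=loc(TIN,TY,drop);go((d[0],d[1],140),TY);line((d[0],d[1],47));print("hold",bot.read_state()["grip_width"]);bot.move_gripper(31);line((d[0],d[1],140),300);return True
E
python3 - <<'E'
from h import *
print(beads(pickle.load(open("w4.pkl","rb"))))
print(pickbead((456,-295),(20,-12,0)),bot.read_state()["clock"])
c=snap("wrist","w5");print(beads(c))
cv2.imwrite("pics/b1.png",cv2.resize(c["image"],(400,300)))
E
```

```text
[array([ 454.7, -295.2,   14. ]), array([ 446.6, -215.4,   14. ]), array([ 395.6, -254.5,   14. ])]
seen [[np.float64(454.9), np.float64(-295.6), np.float64(14.0)], [np.float64(395.8), np.float64(-255.0), np.float64(14.0)], [np.float64(446.5), np.float64(-215.6), np.float64(14.0)]]
grip 19.76443146890833
hold 20.270291148995756
True 15.7667
[array([ 449.1, -215.8,   14. ])]
```

View pics/b1.png

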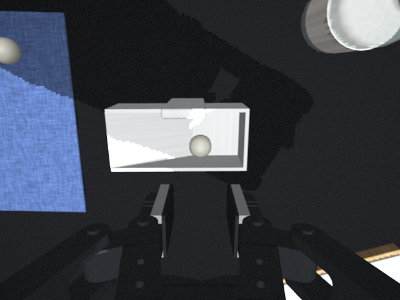

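Bead 1 lies in the tin (pixel 200,146), on the flat floor. Now the other two.

```bash
python3 - <<'E'
from h import *
print(pickbead((395,-254),(20,11,0)))
print(pickbead((446,-215),(14,-11,0)),bot.read_state()["clock"])
c=snap("wrist","w6");print("tin",beads(c,(530,660),(-320,-265),(8,34)))
go((480,-270,250),-np.pi/2);c=snap("wrist","w7");print("mat",beads(c));
Q=box(c,(510,680),(-350,-235),(30,50));print("tin rim",rect(Q));Q=box(c,(510,680),(-350,-235),(75,95));print(" fin top",rect(Q))
w=pickle.load(open("w6.pkl","rb"))["image"]
cv2.imwrite("pics/b2.png",np.hstack([cv2.resize(w,(400,300)),cv2.resize(c["image"],(400,300))]))
E
```

```text
seen [[np.float64(395.9), np.float64(-255.1), np.float64(14.0)], [np.float64(446.6), np.float64(-215.9), np.float64(14.0)]]
grip 20.077138931683916
hold 19.52544523805053
True
seen [[np.float64(446.5), np.float64(-215.8), np.float64(14.0)]]
grip 20.020872620967484
hold 19.88762914864825
True 26.3333
tin [array([ 589.9, -300.1,   14. ])]
mat []
tin rim [ 5.8104e+02 -2.8925e+02  9.1130e+01  6.2780e+01  1.4000e-01]
 fin top [ 6.0305e+02 -2.6074e+02  2.4810e+01  6.7900e+00 -5.6000e-01]
```

View pics/b2.png

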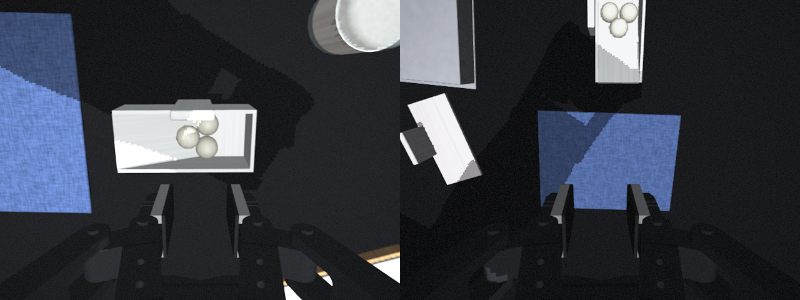

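```bash
python3 - <<'E'
from h import *
a=np.radians(16.35);g=(453.9,-24.5);z=28.
bot.move_gripper(62,50)
go((g[0],g[1],110),a);c=snap("wrist","w8")
Q=box(c,(380,522),(-110,10),(40,52));print("fin",len(Q),rect(Q))
line((g[0],g[1],z));bot.move_gripper(35,50);print(bot.read_state()["grip_width"],bot.read_state()["ee_pos"])
line((g[0],g[1],150))
t=loc((605.4,-261.0,0),TY,(0,-9.2,0))
go((t[0],t[1],150),TY);line((t[0],t[1],z+50));c=snap("wrist","w9")
cv2.imwrite("pics/l1.png",np.hstack([cv2.resize(pickle.load(open("w8.pkl","rb"))["image"],(400,300)),cv2.resize(c["image"],(400,300))]))
Q=box(c,(510,680),(-350,-235),(85,95));print("fins top",len(Q),rect(Q));print(bot.read_state())
E
```

```text
fin 1575 [453.54 -24.53  43.5    7.64  16.24]
43.12340154500376 [454.74097547 -24.67169466  29.57456389]
fins top 7694 [ 6.0481e+02 -2.6910e+02  7.1010e+01  2.4680e+01 -4.9000e-01]
{'clock': 32.7917, 'joint_positions': array([-4.74365100e-01,  7.17685819e-01,  1.31232058e+00,  4.38207873e-06,
        1.10916445e+00, -4.66378112e-01]), 'qvel': array([-0.00596903, -0.00976356, -0.00762202, -0.00076972, -0.00327421,
        0.00018728]), 'effort': array([ 1.03649134e-01, -7.11409879e+01, -3.16054952e+01, -9.63215134e-03,
       -1.27461410e-02,  8.05118416e-04]), 'ee_pos': array([ 606.09441796, -270.06716088,   79.95025417]), 'tool_rot': array([-0.7067138 ,  0.70748745, -0.00206063,  0.00358838]), 'ft_force': array([ 0.86968267, -1.16537611, -1.14405205]), 'moment': array([0.00760553, 0.02839712, 0.00923844]), 'grip_width': 43.04809020335185}
```

View pics/l1.png

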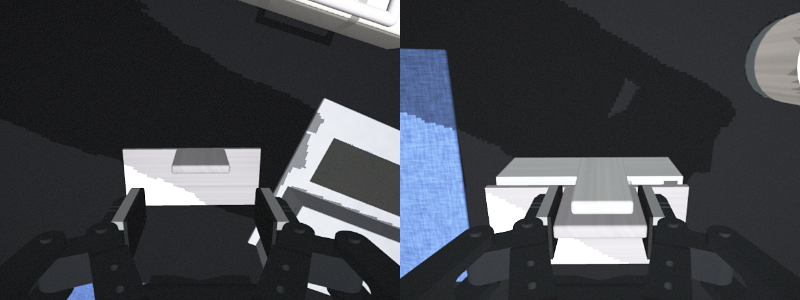

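```bash
python3 - <<'E'
from h import *
s=bot.read_state();p=s["ee_pos"].copy();print(p)
t=loc((605.4,-261.0,0),TY,(0,-9.2,0))
print(line((t[0],t[1],66),60,until_force=4));s=bot.read_state();print(s["ee_pos"],s["ft_force"])
bot.move_gripper(62);line((t[0],t[1],150));go((t[0]-20,t[1]-10,210),TY);bot.dwell(.2)
c=snap("wrist","w10");print(bot.read_state()["clock"])
for n,z in(("finT",(82,93)),("plate",(41,48))):
    Q=box(c,(500,680),(-350,-235),z);print(n,len(Q),rect(Q),np.median(Q[:,2]))
cv2.imwrite("pics/l2.png",c["image"])
E
```

```text
[ 606.09441796 -270.06716088   79.95025417]
True
[ 606.7822208  -270.77364545   68.90534607] [ 0.50974955 -1.56985958  2.49138924]
34.55
finT 1603 [ 6.0592e+02 -2.6588e+02  4.3400e+01  1.7200e+01 -5.4000e-01] 86.11764780137881
plate 11700 [ 5.9768e+02 -2.9019e+02  1.2447e+02  6.5590e+01 -1.0000e-01] 43.839911648891814
```

View pics/l2.png

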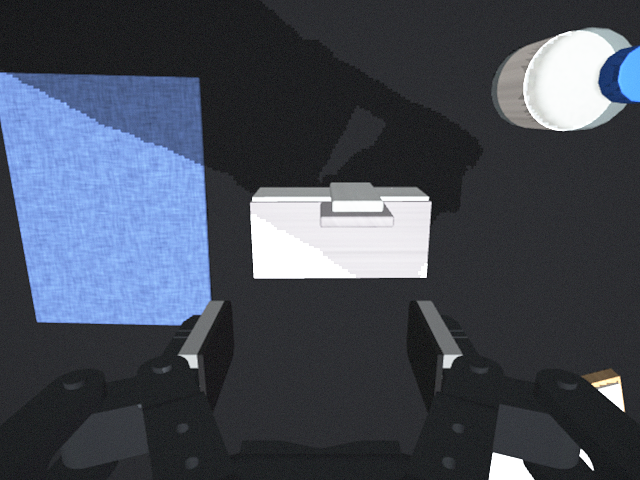

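```bash
python3 - <<'E'
from h import *
A=TY+np.pi/2;g=(605.7,-265.9)
bot.move_gripper(45,90);b=go((g[0],g[1],130),A);line((g[0],g[1],68));bot.dwell(.3)
bot.move_gripper(5,90);bot.dwell(.2);s=bot.read_state();zg=s["ee_pos"];print(zg,s["grip_width"])
SEAT=np.array([610.6,-5.2,4.]);SY=np.radians(-5.8)
line((zg[0],zg[1],100),80);line((zg[0],zg[1],160),150)
print(bot.read_state()["grip_width"],bot.read_state()["ft_force"])
t=loc(SEAT,SY,(8+(zg[0]-605.7),27.75,0))
q=R2q(down(b+SY-TY));line((t[0],t[1],160),120,attitude=q);bot.dwell(.4)
s=bot.read_state();print(s["ee_pos"],t,s["grip_width"])
pickle.dump(dict(zg=zg,t=t,b=b+SY-TY),open("st.pkl","wb"))
c=snap("scene","s1");cv2.imwrite("pics/s1c.png",cv2.resize(c["image"][200:440,150:470],(800,600)));print(s["clock"])
E
```

```text
[ 605.8680448  -265.83029984   68.43507675] 12.576650725459103
12.896355620212498 [-0.81122792  0.08821516 -4.59209933]
[621.52416868  21.56703578 160.00021938] [621.53054245  21.58250731   4.        ] 13.062121623793104
41.675
```

View pics/s1c.png

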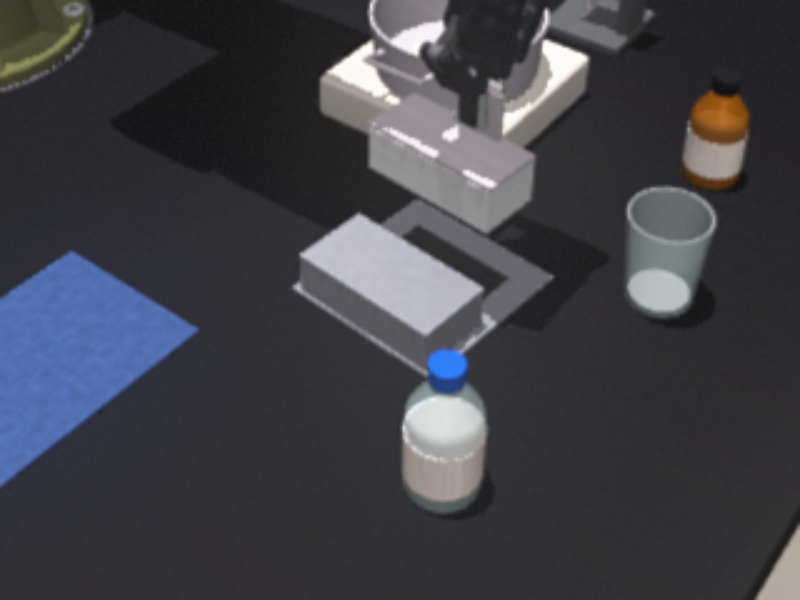

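```bash
python3 - <<'E'
from h import *
d=pickle.load(open("st.pkl","rb"));t=d["t"];z=d["zg"][2]+4
line((t[0],t[1],z+8),120);bot.dwell(.3);print(line((t[0],t[1],z-1.5),30,until_force=6),bot.read_state()["ee_pos"],bot.read_state()["ft_force"],z)
bot.move_gripper(40);line((t[0],t[1],150));go((t[0]-60,t[1]-30,230),-np.pi/2+np.radians(-5.8));bot.dwell(.3)
c=snap("wrist","w11");print(bot.read_state()["clock"])
for n,z in(("lidfin",(84,95)),("plate",(45.5,51)),("ledge",(40,45.))):
    Q=box(c,(530,700),(-120,60),z);print(n,len(Q),rect(Q),np.median(Q[:,2]))
cv2.imwrite("pics/st1.png",c["image"])
E
```

```text
True [621.77863098  21.86064848  72.40815742] [-0.3962046   2.50191836  6.12694328] 72.43507674533393
47.125
lidfin 811 [621.99  20.72  44.1   13.8   -6.31] 89.52090349780212
plate 10428 [611.93  -2.58 125.46  62.23  -5.65] 47.80164139684945
ledge 12288 [607.26 -40.4  138.74 134.14  84.28] 42.819003840264116
```

View pics/st1.png

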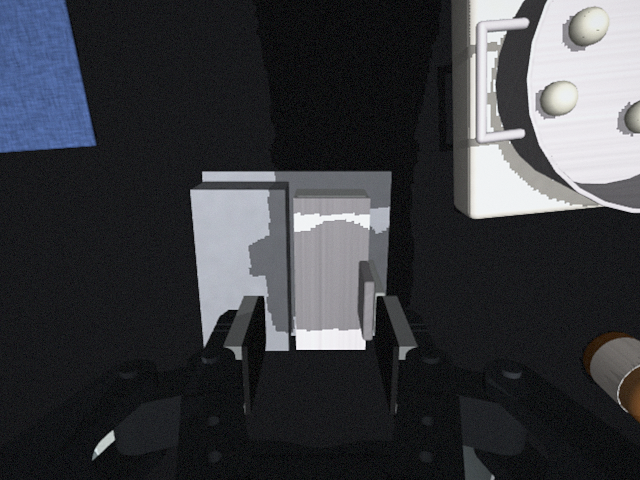

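```bash
python3 - <<'E'
from h import *
SY=np.radians(-5.8);g=np.array([621.4,17.6,0])
bot.move_gripper(62,50);go((g[0],g[1],130),SY);line((g[0],g[1],72));bot.dwell(.3)
bot.move_gripper(35,50);bot.dwell(.3);s=bot.read_state();p=s["ee_pos"];print(p,s["grip_width"],s["ft_force"])
e=loc((g[0],g[1],0),SY,(0,-69,0));print(line((e[0],e[1],71.6),60));bot.dwell(.3)
s=bot.read_state();print(s["ee_pos"],e,s["ft_force"])
line((e[0],e[1],70.9),20,until_force=5);bot.move_gripper(62);line((e[0],e[1],140))
go((e[0]-80,e[1]+55,230),-np.pi/2+SY);bot.dwell(.3);c=snap("wrist","w12");print(bot.read_state()["clock"])
for n,z,y in(("lidfin",(82,93),(-120,-20)),("tinfin",(84,97),(0,60)),("tinrim",(40,48),(-40,60)),("lid",(45,51),(-120,-30))):
    Q=box(c,(530,700),y,z);print(n,len(Q),len(Q) and rect(Q))
cv2.imwrite("pics/st2.png",cv2.resize(c["image"],(480,360)))
E
```

```text
[621.66856857  17.62883673  72.70353966] 43.082174265433956 [-1.99871995  0.07836428  4.88877299]
False
[614.4953689  -51.21822639  71.69660629] [614.42711549 -51.04676891   0.        ] [-0.95999641 -3.57594045  5.59205641]
54.6
lidfin 651 [613.75 -51.08  44.44   7.45  -5.48]
tinfin 454 [622.61  23.78  30.76   7.18  -5.96]
tinrim 2694 [ 6.0790e+02 -5.8600e+00  1.3518e+02  6.8320e+01 -1.1000e-01]
lid 6677 [604.59 -67.05 125.    71.49  -5.65]
```

View pics/st2.png

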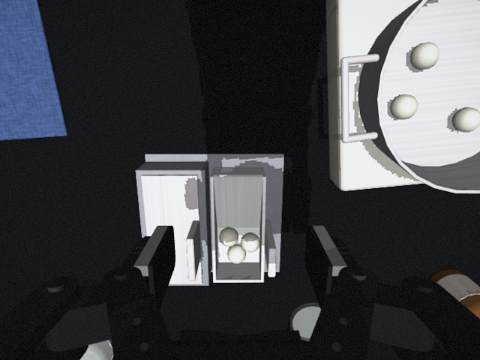

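```bash
cat >> h.py <<'E'
PAN=np.array([483.7,195.8,48.]);OFF=np.array([-69,-31.5,-26.])
def att(psi,th,b): return R.from_euler("ZY",[psi,-th]).as_matrix()@down(b)
def tcp(lip,psi,th): return np.array(lip)-R.from_euler("ZY",[psi,-th]).as_matrix()@OFF
E
python3 - <<'E'
from h import *
for psi in(-30,-20,-10,0,10,20,30,45):
  for b in(np.pi/2,-np.pi/2):
    o=[]
    for th,lz in((0,175),(30,140),(50,115),(65,105)):
        p=np.radians(psi);u=np.array([np.cos(p),np.sin(p),0]);L=PAN*[1,1,0]+12*u+[0,0,lz]
        q=bot.ik(tcp(L,p,np.radians(th)),R2q(att(p,np.radians(th),b)));o.append(None if q is None else list(np.round(q,2)))
    print(psi,round(b,1),o)
E
```

```text
-30 1.6 [[np.float64(0.25), np.float64(0.45), np.float64(1.44), np.float64(-0.0), np.float64(1.26), np.float64(-0.8)], [np.float64(0.43), np.float64(0.31), np.float64(1.71), np.float64(-0.56), np.float64(0.88), np.float64(-0.3)], None, None]
-30 -1.6 [[np.float64(0.25), np.float64(0.45), np.float64(1.44), np.float64(-0.0), np.float64(1.26), np.float64(2.34)], None, None, None]
-20 1.6 [[np.float64(0.27), np.float64(0.46), np.float64(1.42), np.float64(-0.0), np.float64(1.26), np.float64(-0.95)], [np.float64(0.43), np.float64(0.29), np.float64(1.74), np.float64(-0.52), np.float64(0.79), np.float64(-0.48)], None, None]
-20 -1.6 [[np.float64(0.27), np.float64(0.46), np.float64(1.42), np.float64(-0.0), np.float64(1.26), np.float64(2.19)], None, None, None]
-10 1.6 [[np.float64(0.3), np.float64(0.47), np.float64(1.41), np.float64(-0.0), np.float64(1.27), np.float64(-1.1)], [np.float64(0.42), np.float64(0.27), np.float64(1.77), np.float64(-0.45), np.float64(0.71), np.float64(-0.69)], None, None]
-10 -1.6 [[np.float64(0.3), np.float64(0.47), np.float64(1.41), np.float64(-0.0), np.float64(1.2
[... 3312 characters left out ...]
), np.float64(-1.93)], [np.float64(0.32), np.float64(0.19), np.float64(1.86), np.float64(0.38), np.float64(0.64), np.float64(-2.29)], None, [np.float64(0.15), np.float64(0.18), np.float64(2.25), np.float64(2.04), np.float64(0.65), np.float64(2.27)]]
45 -1.6 [[np.float64(0.43), np.float64(0.42), np.float64(1.47), np.float64(-0.0), np.float64(1.25), np.float64(1.21)], [np.float64(0.32), np.float64(0.19), np.float64(1.86), np.float64(0.38), np.float64(0.64), np.float64(0.85)], [np.float64(0.23), np.float64(0.14), np.float64(2.11), np.float64(1.34), np.float64(0.43), np.float64(-0.13)], [np.float64(0.15), np.float64(0.18), np.float64(2.25), np.float64(2.04), np.float64(0.65), np.float64(-0.87)]]
```

```bash
python3 - <<'E'
from h import *
for psi in(-60,-75,-90,-105,-120,180,60,75,90,120):
  for b in(np.pi/2,-np.pi/2):
    o=[]
    for th,lz in((0,175),(20,150),(35,140),(50,120),(65,105)):
        p=np.radians(psi);u=np.array([np.cos(p),np.sin(p),0]);L=PAN*[1,1,0]+12*u+[0,0,lz]
        q=bot.ik(tcp(L,p,np.radians(th)),R2q(att(p,np.radians(th),b)));o.append("-" if q is None else " ".join("%.2f"%v for v in q))
    if "-" not in o: print(psi,round(b,1),o)
print(bot.read_state()["joint_positions"].round(2))
E
```

```text
-75 1.6 ['0.16 0.34 1.58 -0.00 1.22 -0.10', '0.33 0.37 1.59 -0.37 1.23 0.20', '0.45 0.43 1.57 -0.62 1.33 0.40', '0.55 0.53 1.55 -0.83 1.45 0.57', '0.63 0.65 1.52 -1.01 1.60 0.69']
-90 1.6 ['0.15 0.30 1.64 -0.00 1.20 0.15', '0.31 0.37 1.58 -0.34 1.31 0.42', '0.42 0.46 1.52 -0.55 1.46 0.57', '0.51 0.58 1.47 -0.73 1.61 0.68', '0.58 0.72 1.40 -0.89 1.78 0.75']
-105 1.6 ['0.15 0.25 1.71 -0.00 1.19 0.41', '0.30 0.37 1.59 -0.30 1.38 0.65', '0.39 0.48 1.49 -0.47 1.57 0.75', '0.47 0.63 1.39 -0.62 1.76 0.82', '0.53 0.78 1.29 -0.76 1.94 0.84']
-120 1.6 ['0.15 0.20 1.77 -0.00 1.18 0.68', '0.28 0.36 1.60 -0.24 1.44 0.87', '0.36 0.50 1.46 -0.37 1.67 0.94', '0.42 0.66 1.34 -0.49 1.88 0.98', '0.46 0.82 1.21 -0.61 2.08 0.97']
-120 -1.6 ['0.15 0.20 1.77 -0.00 1.18 -2.46', '0.28 0.36 1.60 -0.24 1.44 -2.27', '0.36 0.50 1.46 -0.37 1.67 -2.20', '0.42 0.66 1.34 -0.49 1.88 -2.17', '0.46 0.82 1.21 -0.61 2.08 -2.17']
180 1.6 ['0.30 0.09 1.89 -0.00 1.16 1.87', '0.25 0.30 1.68 0.09 1.50 1.80', '0.22 0.46 1.52 0.13 1.76 1.78', '0.20 0.64 1.37 0.17 1.99 1.77', '0.19 0.81 1.22 0.21 2.22 1.78']
180 -1.6 ['0.30 0.09
[... 214 characters left out ...]
 1.75 0.29 0.89 0.72', '0.25 0.17 1.91 0.67 0.72 0.34', '0.14 0.16 2.07 1.22 0.70 -0.24', '0.04 0.23 2.18 1.67 0.88 -0.75']
75 -1.6 ['0.47 0.35 1.58 -0.00 1.22 0.73', '0.33 0.24 1.76 0.35 0.97 0.42', '0.21 0.19 1.89 0.71 0.90 0.06', '0.08 0.21 2.00 1.11 0.94 -0.36', '-0.03 0.30 2.08 1.41 1.11 -0.72']
90 -1.6 ['0.48 0.30 1.64 -0.00 1.20 0.48', '0.32 0.23 1.77 0.38 1.06 0.14', '0.18 0.22 1.85 0.70 1.07 -0.17', '0.05 0.28 1.92 0.99 1.15 -0.48', '-0.06 0.38 1.96 1.21 1.31 -0.74']
120 -1.6 ['0.47 0.21 1.76 -0.00 1.18 -0.06', '0.28 0.24 1.76 0.36 1.25 -0.37', '0.16 0.30 1.74 0.58 1.38 -0.56', '0.05 0.42 1.72 0.75 1.52 -0.72', '-0.03 0.55 1.68 0.89 1.69 -0.83']
[-0.06  0.28  1.59 -0.    1.27 -1.53]
```

```bash
python3 - <<'E'
from h import *
SY=np.radians(-5.8);b=np.pi/2;g=np.array([622.2,24.4])
q0=R2q(att(SY,0,b));bot.move_gripper(40,100)
bot.move_to(np.array([g[0],g[1],130.]),q0);line((g[0],g[1],70));bot.dwell(.3)
bot.move_gripper(3,100);bot.dwell(.2);s=bot.read_state();gp=s["ee_pos"];print(gp,s["grip_width"])
pickle.dump(gp,open("gp.pkl","wb"))
line((g[0],g[1],90),60);line((g[0],g[1],201),150)
p=np.radians(-105);u=np.array([np.cos(p),np.sin(p),0]);L=PAN*[1,1,0]+12*u
def pose(th,lz,sp): bot.servo_line(tcp(L+[0,0,lz],p,np.radians(th)),R2q(att(p,np.radians(th),b)),speed=sp)
pose(0,175,120);print(bot.read_state()["grip_width"],bot.read_state()["clock"])
for th,lz in((20,155),(35,138),(50,118),(62,106)): pose(th,lz,60)
bot.dwell(1.);s=bot.read_state();print(s["grip_width"],s["clock"],s["ft_force"])
c=snap("scene","s2");cv2.imwrite("pics/s2c.png",cv2.resize(c["image"][120:360,220:540],(800,600)))
E
```

```text
[622.32136037  24.47158181  70.2655856 ] 5.774345516412698
5.779217012357098 60.15
6.051480366598078 62.9833 [ 0.85212203  0.33614763 -1.54367447]
```

View pics/s2c.png

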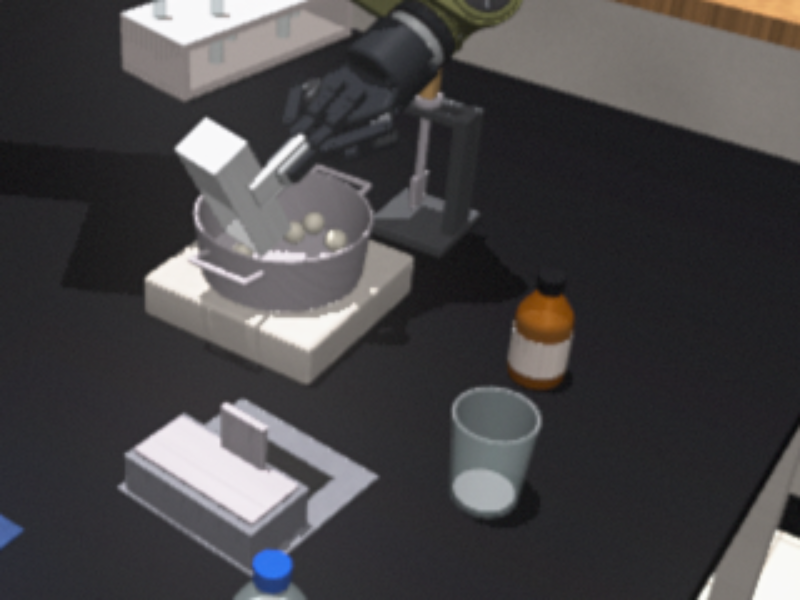

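```bash
python3 - <<'E'
from h import *
SY=np.radians(-5.8);b=np.pi/2;gp=pickle.load(open("gp.pkl","rb"))
p=np.radians(-105);u=np.array([np.cos(p),np.sin(p),0]);L=PAN*[1,1,0]+12*u
def pose(th,lz,sp): bot.servo_line(tcp(L+[0,0,lz],p,np.radians(th)),R2q(att(p,np.radians(th),b)),speed=sp)
pose(67,110,60);pose(60,110,80);bot.dwell(.3)
for th,lz in((45,128),(20,155),(0,175)): pose(th,lz,90)
bot.servo_line(np.array([622.2,24.4,201.]),R2q(att(SY,0,b)),speed=130);bot.dwell(.3)
c=snap("top","t3");s=bot.read_state();print(s["grip_width"],s["clock"])
cv2.imwrite("pics/t3c.png",np.hstack([cv2.resize(c["image"][240:360,180:300],(400,400),interpolation=cv2.INTER_CUBIC),cv2.resize(c["image"][180:300,280:400],(400,400),interpolation=cv2.INTER_CUBIC)]))
E
```

```text
5.882774883936205 67.6167
```

View pics/t3c.png

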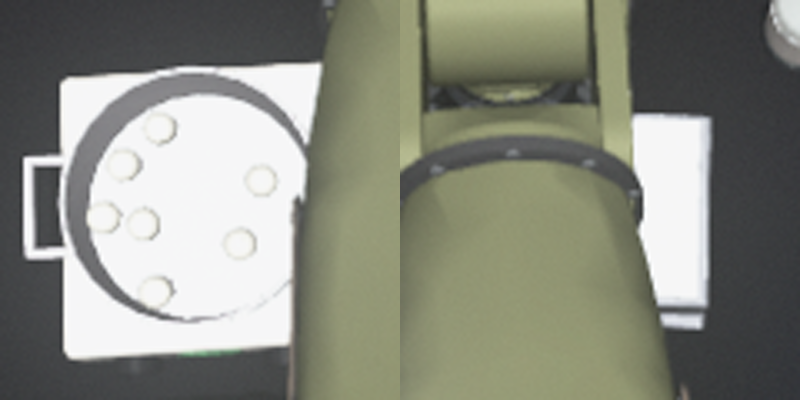

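```bash
python3 - <<'E'
from h import *
SY=np.radians(-5.8);b=np.pi/2;gp=pickle.load(open("gp.pkl","rb"))
F=np.array([622.0,25.0,0])
line((F[0],F[1],gp[2]+8),150);bot.dwell(.3);print(line((F[0],F[1],gp[2]-1.5),30,until_force=6),bot.read_state()["ee_pos"])
bot.move_gripper(40);line((F[0],F[1],140))
bot.move_gripper(62,50);e=(614.1,-51.1);go((e[0],e[1],130),SY);c=snap("wrist","w13")
for n,z,x in(("lidfin",(82,93),(-120,-20)),("tinfin",(84,97),(0,60))):
    Q=box(c,(530,700),x,z);print(n,len(Q),len(Q) and rect(Q))
line((e[0],e[1],71));bot.dwell(.3);bot.move_gripper(35,50);bot.dwell(.2);s=bot.read_state();p=s["ee_pos"];print(p,s["grip_width"])
line((e[0],e[1],74.5),30);t=loc(F,SY,(0,-8.4,0));line((t[0],t[1],74.8),70);bot.dwell(.3);print(bot.read_state()["ee_pos"],t,bot.read_state()["ft_force"])
print(line((t[0],t[1],70),25,until_force=4),bot.read_state()["ee_pos"]);bot.move_gripper(62);line((t[0],t[1],140))
go((t[0]-60,t[1]-30,230),-np.pi/2+SY);bot.dwell(.3);c=snap("wrist","w14");print(bot.read_state()["clock"])
for n,z in(("fins",(84,97)),("plate",(45.5,51))):
    Q=box(c,(530,700),(-40,60),z);print(n,len(Q),rect(Q),np.median(Q[:,2]))
cv2.imwrite("pics/st3.png",cv2.resize(c["image"],(480,360)))
E
```

```text
True [622.23732416  25.24520578  70.25607023]
lidfin 2127 [613.5  -50.59  43.89   7.86  -5.74]
tinfin 1637 [622.52  24.74  29.87   6.6   -5.75]
[614.37443504 -51.10846658  71.68960232] 43.06827120256503
[621.15340248  16.44534363  74.82071342] [621.1511271   16.64300205   0.        ] [ 0.39095263  0.16734242 -1.02709416]
True [621.51356911  16.66285136  72.67332309]
77.575
fins 1173 [621.28  20.52  44.52  15.26  -5.35] 90.00346007397485
plate 10482 [611.4   -3.11 124.93  63.1   -5.46] 47.80031037920642
```

View pics/st3.png

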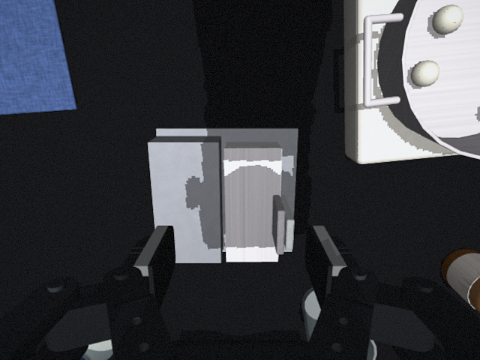

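```bash
python3 - <<'E'
from h import *
go((484,150,300),-np.pi/2);bot.dwell(.3);c=snap("wrist","w15")
P=cloud(c);m=(np.hypot(P[...,0]-PAN[0],P[...,1]-PAN[1])<76)&(P[...,2]>58)&(P[...,2]<74)
n,_,st,ce=cv2.connectedComponentsWithStats(cv2.erode(m.astype(np.uint8),np.ones((3,3))))
B=np.array([onz(c,ce[i],59)[0] for i in range(1,n) if st[i,4]>60]);B=B[np.hypot(*(B-PAN)[:,:2].T)<70]
print((B-PAN).round(),[st[i,4] for i in range(1,n)],c["t"])
for yaw in(0,90):
    h=(4,13) if yaw==0 else(13,4);o=[]
    for r in(34,38,42):
        for an in range(45,140,5):
            q=r*np.array([np.cos(np.radians(an)),np.sin(np.radians(an))])
            d=np.hypot(*np.maximum(np.abs(B[:,:2]-PAN[:2]-q)-h,0).T).min()-11
            o.append((round(d,1),r,an))
    print(yaw,sorted(o)[::-1][:8],[x for x in o if x[2]==90])
print(bot.read_state()["clock"])
E
```

```text
[[-56.  31.  11.]
 [-28. -26.  11.]
 [-11.  38.  11.]
 [ -5.  64.  11.]
 [ 13. -42.  11.]
 [ 30.  50.  11.]
 [ 53.  25.  11.]] [np.int32(484), np.int32(446), np.int32(437), np.int32(439), np.int32(403), np.int32(374), np.int32(361)] [411.16211277 149.23884427 422.90072295]
0 [(np.float64(4.8), 34, 75), (np.float64(4.7), 38, 75), (np.float64(3.7), 42, 135), (np.float64(3.7), 34, 70), (np.float64(3.6), 42, 75), (np.float64(2.6), 38, 80), (np.float64(1.9), 34, 80), (np.float64(1.9), 34, 45)] [(np.float64(-4.0), 34, 90), (np.float64(-4.0), 38, 90), (np.float64(-4.0), 42, 90)]
90 [(np.float64(7.1), 34, 50), (np.float64(7.0), 34, 55), (np.float64(4.9), 34, 45), (np.float64(4.5), 38, 50), (np.float64(4.5), 34, 60), (np.float64(3.7), 38, 55), (np.float64(2.3), 42, 50), (np.float64(2.1), 38, 45)] [(np.float64(-11.0), 34, 90), (np.float64(-11.0), 38, 90), (np.float64(-10.6), 42, 90)]
78.7167
```

```bash
python3 - <<'E'
from h import *
a=np.pi/2+np.radians(1.3);g=(515.3,404.8)
bot.move_gripper(50,80);b=go((g[0]-20,g[1],300),a);bot.dwell(.3);c=snap("wrist","w16")
Q=box(c,(480,560),(370,440),(198,215));print("grip",len(Q),len(Q) and rect(Q))
bot.move_gripper(40);go((g[0],g[1],260),a);line((g[0],g[1],182));bot.dwell(.3);bot.move_gripper(5,80);bot.dwell(.3)
s=bot.read_state();p=s["ee_pos"];print(p,s["grip_width"],s["ft_force"])
pickle.dump((p,b),open("hang.pkl","wb"))
line((p[0],p[1],p[2]+10),40);bot.dwell(.2);print(bot.read_state()["ee_pos"],bot.read_state()["ft_force"])
r=np.radians(1.6);o=p-60*np.array([np.cos(r),np.sin(r),0])
line((o[0],o[1],p[2]+10),80);line((o[0],o[1],300),150);s=bot.read_state();print(s["grip_width"],s["ft_force"],s["clock"])
c=snap("scene","s3");cv2.imwrite("pics/s3.png",c["image"])
E
```

```text
grip 997 [514.99 405.3   17.94  17.56 -88.86]
[515.39415704 404.84982746 182.42054718] 16.95867804058713 [-1.07144543 -0.21583253  5.55277812]
[515.3180397  404.80446867 192.11180717] [-0.03037725  0.37145391  0.32659968]
17.22361241544693 [-0.03191089 -0.46383653 -1.71204901] 84.7417
```

```bash
python3 - <<'E'
from h import *
p,b=pickle.load(open("hang.pkl","rb"));z=p[2]-25+48+4
def pt(an,r=38): return PAN[0]+r*np.cos(np.radians(an)),PAN[1]+r*np.sin(np.radians(an))
x,y=pt(77);line((x,y,300),180);bot.dwell(.3);line((x,y,z+30),120)
print(line((x,y,z),50,until_force=8),bot.read_state()["ee_pos"],z)
F=[];T=[]
for an in np.arange(77-15,77-421,-15):
    line((*pt(an),z),70);s=bot.read_state();F.append(np.abs(s["ft_force"]).max());T.append(s["ee_pos"])
T=np.array(T)-PAN;print(np.round(F,0),s["clock"],np.hypot(T[:,0],T[:,1]).round(),T[:,2].min(),T[:,2].max(),s["grip_width"])
line((T[-1][0]+PAN[0],T[-1][1]+PAN[1],z),50);line((*pt(an,30),300),120)
c=snap("scene","s4");cv2.imwrite("pics/s4.png",c["image"]);print(bot.read_state()["ft_force"])
E
```

```text
False [492.35923602 232.8605424  209.59360841] 209.42054718217668
[1. 1. 1. 1. 1. 1. 2. 1. 1. 1. 2. 1. 1. 1. 1. 2. 1. 1. 2. 1. 2. 2. 2. 1.
 2. 1. 1. 1.] 95.7833 [38. 38. 38. 38. 38. 38. 38. 38. 38. 38. 38. 38. 38. 38. 38. 38. 38. 38.
 38. 38. 38. 38. 38. 38. 38. 38. 38. 38.] 161.25690549339282 161.5683959576581 16.81925334708561
[ 0.17638611  0.02326791 -1.77646258]
```

Stirred 420° clockwise. Now I hang the stirrer back along the same route, and check.

```bash
python3 - <<'E'
from h import *
p,b=pickle.load(open("hang.pkl","rb"))
r=np.radians(1.6);o=p-60*np.array([np.cos(r),np.sin(r),0])
line((o[0],o[1],300),180);line((o[0],o[1],p[2]+10),150);bot.dwell(.4);print(bot.read_state()["ee_pos"],o)
line((p[0],p[1],p[2]+9),60);bot.dwell(.4);print(bot.read_state()["ee_pos"],bot.read_state()["ft_force"])
print(line((p[0],p[1],p[2]-1.5),30,until_force=4),bot.read_state()["ee_pos"])
bot.move_gripper(45);line((p[0],p[1],290),120)
bot.move_to(np.array([490.,250.,330.]),R2q(down(np.pi/2)));bot.dwell(.5);c=snap("wrist","w17")
for z in((198,215),(146,153)):
    Q=box(c,(430,600),(340,480),z);print("rack",z,len(Q),rect(Q))
P=cloud(c);m=(np.hypot(P[...,0]-PAN[0],P[...,1]-PAN[1])<76)&(P[...,2]>58)&(P[...,2]<74)
n,_,st,ce=cv2.connectedComponentsWithStats(cv2.erode(m.astype(np.uint8),np.ones((3,3))));print("pan comps",st[1:,4])
bot.move_joints(np.array([-1.24,.3,1.521,0,1.321,-.067]));t=snap("top","t4");s=snap("scene","s5");print(bot.read_state()["clock"])
im=np.vstack([np.hstack([cv2.resize(c["image"],(400,300)),cv2.resize(t["image"],(400,300))]),np.hstack([cv2.resize(s["image"][120:420,140:460],(400,300)),cv2.resize(t["image"][200:350,110:310],(400,300))])])
cv2.imwrite("pics/fin.png",im)
E
```

```text
[455.4400072  403.22628428 192.6704564 ] [455.41755014 403.17452914 182.42054718]
[515.32982427 404.89659237 191.47402572] [-0.23746167 -0.42031183 -1.14885718]
True [515.52917173 404.95928642 182.37797067]
rack (198, 215) 872 [515.31 403.56  18.02  17.68 -86.5 ]
rack (146, 153) 654 [5.3485e+02 4.0441e+02 6.8140e+01 3.3370e+01 5.1000e-01]
pan comps [419 396 392 357 330 634]
107.0833
```

View pics/fin.png

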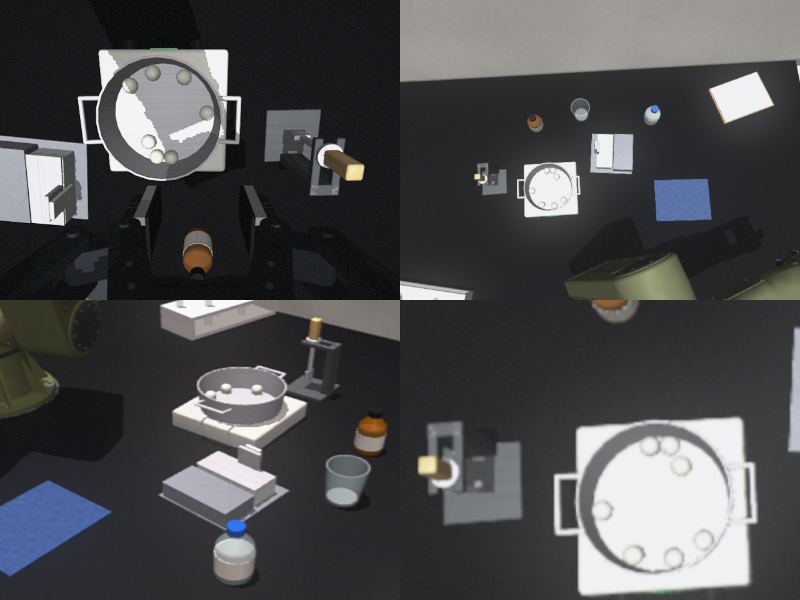

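```bash
python3 -c "
from rig import bot
bot.dwell(.5);bot.finish_job()"
```

```text
the job is handed in; nothing more can be done
```

The job is done and handed in, at about 107 s of the 210 s allowed. There were three new beads on the mat; all of them went through the tin into the pan.

**What I did:**
- I picked the beads into the tin, put the lid on, and carried it to the stand with both fins pinched.
- I slid the lid sideways onto the ledge and tipped the beads into the pan at 62–67°. Then I set the tin back and slid the lid shut, raised about 3 mm.
- I stirred 420° clockwise at 38 mm radius with the blade about 4 mm above the floor, then hung the stirrer back on its rack.

**Last checks:**
- **Beads:** seven are visible in the pan (four old and three new), and the mat is empty. The automatic count gave six blobs, because two touching beads merged into one.
- **Tin and lid:** the lid lies flat on the tin, with a gap of about 1 mm between the fins. The tin sits within 1–2 mm of the seat.
- **Stirrer:** it hangs about 1 mm from its original place, turned about 2–3°.
- **Bystanders:** by eye, both bottles and the beaker are where they started.

**Deviation:** the stir began about 13° ahead of exactly left, because a bead lay where the blade would have gone in.

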